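Slide a sample unit into the test bay and start the test

TASK

Slide the blue sample unit down the lane of the test bay, flat on its plate, until it rests squarely against both rubber bumpers of the end block, then press the green start button on the end block right down and let it come back up. Its lacquer marks easily, so the unit must not touch either steel guide rail, the flared mouths included: square it up before it goes in, and bring it gently to the bumpers. Only push it with the fingertips, never lift it, and leave everything else on the bench where it is.

Things in the scene. Friction and masses are not known exactly. Their poses are not given: they have to be found in the camera images.
- sample: The sample unit: a blue lacquered box, 140 mm long (its x), 96 mm wide (its y), 50 mm high, about 0.4 to 0.85 kg, with a white stripe across the top at its leading (+x) end and a white label behind it. It slides freely; the origin is the centre of its underside. It starts on the white loading area before the lane, askew and off the lane's line, white stripe end towards the lane.
- bay: The test bay, fixed: an aluminium plate 500 mm long (its x) and 200 mm wide (its y) lying on the bench, with a white slide sheet flush over the loading area and lane; the top of the sheet is 10 mm above the bench. Origin on the bench under the plate's centre; +x is the direction to push, the lane's centre line is y = 0. The loading area is x from -245 to -55 mm, y within 95 mm, open on three sides; the rails run from x = -28 to 185 mm.
- rail_left: Steel guide rail on the +y side of the lane, same frame as the bay. Its upright web rises 18 mm above the slide sheet; inner face at y = +57 mm from x = 0 to 185 mm; from x = 0 back to -28 mm it flares outward at 0.5 rad to y = +72 mm. The 96 mm unit thus has 9 mm of air on each side when centred.
- rail_right: Steel guide rail on the -y side, the mirror image of the left one (inner face at y = -57 mm); same frame as the bay.
- end_block: The end block, fixed, same frame as the bay: a grey block at x from 191 to 243 mm, 150 mm wide, its top 60 mm above the bench. Two black rubber bumpers (16 mm across) on its lane side, at y = +36 and -36 mm, 34 mm above the bench, end at x = 181 mm.
- home (a point): Where the origin (underside centre) of the sample unit lies when it is fully home against both bumpers: on the lane's centre line at x = 111 mm of the bay, on the slide sheet. Axes as the bay's.
- start_top (a point): Centre of the top face of the green round start button (28 mm across) on top of the end block, when it is up.
- start (a joint): Travel of the start button, m: 0 up, 0.006 fully down. Pressed straight down; a spring needing about 5 N at full travel brings it back up.
- green_plug: Bystander: green plug-in terminal block, 22 x 60 x 20 mm, on the bench beside the bay; origin at its underside.
- blue_plug: Bystander: blue plug-in terminal block, 22 x 48 x 20 mm, on the bench beside the bay; origin at its underside.
- cap_jar: Bystander: small white jar with red lid, 48 mm across, 45 mm high, on the bench beside the bay; origin at its underside.
- screwdriver: Bystander: screwdriver lying on the bench short of the bay's loading end (to the robot's right).
- marker: Bystander: white marker pen with black cap, 131 mm long, 16 mm thick, lying on the bench beyond the end block (to the robot's left).
- cleaner: Bystander: clear bottle of lens cleaner with blue cap, 56 mm across, 150 mm tall, beyond the end block (to the robot's left).

How it is judged:
By the outcome, as a careful person would: the job done as asked, in the order asked, and still so for the second after the job is handed in, with the robot touching nothing.
It also fails if it takes over 72 s, if anything falls off the work surface, if the arm or the gripper's body presses on something with over 40 N, if the wrist force passes 120 N, or if a joint passes its speed limit or range.

ROBOT

A 6-joint arm with a two-finger parallel gripper is mounted at the origin on the work surface. World frame = base frame: x ahead of the robot, y to its left, z up, the work surface at z = 0. Lengths are in m, angles in rad, forces in N, time in s.
With the tool pointing down it reaches from about 0.375 to 0.9 m from the base axis. Payload 3.1 kg.
Tool frame: the origin (TCP) lies at the very end of the fingers, on their centre line; the grasp point (between the pads) lies 19 mm behind it (manip.pinch_z is the distance from the TCP to the grasp point, in m); z points along the fingers, y is the line along which they close (so a half turn about z gives the same grasp; the last joint's range is limited). The gripper opens to 85 mm and grips with 20 to 120 N. Pads are 22 mm wide; open, the fingers measure 114 mm over their backs; the gripper's body (76 mm by 85 mm) begins 54 mm behind the grasp point. The pads swing forward as they close: fully open they stand 13 mm farther back than shut.
Start: joints at [-1.512, 0.527, 1.433, -0, 1.181, -0.178], TCP at [0.147, -0.607, 0.231] pointing down, gripper open.
Joint ranges: [-3.08, 3.08], [-0.75, 2.2], [0.22, 2.44], [-1.43, 4.57], [0, 2.65], [-2.85, 2.85]. Speed limits (rad/s): [2.79, 2.79, 3.14, 3.14, 3.14, 3.14].

INTERFACE

Orientations are given as a unit quaternion [x, y, z, w].
In Python, from station import manip gives the robot as it stands.
- The arm moves only by the tool servo_tool, never from a script. Its argument "commands" is one flat list of numbers, 7 for each row, row after row: the shift along the tool's x, y, z each as a share of 500 mm, from -1 to 1, then the turn, a rotation vector about the tool's x, y, z each as a share of 360 degrees, from -1 to 1, then the opening, from -1 (shut) to 1 (fully open). In form: [dx, dy, dz, rx, ry, rz, claw, dx, dy, dz, rx, ry, rz, claw, ...]. A call has 1 to 12 rows; each row shifts and turns the commanded pose from where the row before left it, along the tool's axes as they then stand; what a row does not reach is not made up. A row lasts 1/12 s, in which the tool goes at most 41.7 mm and 7.16 degrees, less where a joint would pass 70% of its speed; a pose out of reach is approached as far as the arm can. A call with a number of a shift or a turn outside -1 to 1 is refused whole. A call with a gripper value outside its range is refused whole. The fingers move at their own pace and stop on an object; "force" is the grip in N (left out, the last holds). Time passes only in rows, so rows that do not move let the fingers close. It gives the time, the measured TCP pose, the force, the opening and the grip force at its end, in the units of the state.
- manip.sense(): the state, without advancing time (a new reading comes with each control period).
- manip.snapshot(name): name is "scene" or "top" or "wrist"; returns a dict with "img" (480x640x3 uint8, red, green, blue), "mtx" (3x3 intrinsics, pixels), "world_to_cam" (4x4, takes a point from world to camera coordinates). Camera axes: x right, y up, looking along -z (the intrinsics and any distortion apply to the point x, -y, -z); pixel columns grow to the right and rows downward; lengths in m; the calibration is good to about 2 mm. The wrist camera is an equidistant fisheye: a pixel r from the principal point sees the ray r / f radians off the axis. A picture is of the moment at which its call begins. There is no depth.
- manip.sign_off(): hands the job in; it is judged then, once.
Trained networks look in a picture, given as the dict that the camera call returned (one of the last four; its "shot" number tells which), for a name from the list of things; names that differ only in an ending like _2 or _b are one class to them, and where a whole thing is asked for, a point or a joint stands for the part that bears it (a point fixed in the world has none). Each returns a list of dicts, best first, with "conf" (0 to 1); they miss things now and then, are a little off and sometimes report something else, mostly with a low value. They report only what shows in the picture. A call takes as long as a camera call.
- manip.look_for(picture, query): "box" ([left, top, width, height] in pixels, round what is visible of it).
- manip.silhouettes(picture, query): "pixels" (480x640 bool, what is visible of it) and "box" ([left, top, width, height] in pixels, round what is visible of it).
The state is a dict: "t": time; "q": joint angles; "qd": joint speeds; "tau": joint torques, N m; "tcp_pos": TCP position; "tool_rot": TCP orientation; "force": force on the tool from outside, world axes, zero at the start; "ft_torque": the same for the moment, N m; "finger_gap": opening from 0.0 (shut) to 1.0 (fully open); "gripper_force": force on a finger pad.
Only numpy, scipy, OpenCV 4.12 (cv2) and the standard library are available. Lean on these libraries where they do the work, as an engineer would, in place of code of your own. Each camera call takes 0.05 s, during which the arm holds its last target. There are 200 camera calls.

## Working session

There is one attempt and no reset: what is moved stays moved. The work goes in short steps, Python scripts to look and compute and a tool call to move; the robot and the scene stay as the last step left them, time stands still between calls to the robot, and variables do not carry over. Pictures are saved under pics/ and viewed, at most 10 in all, crops included, and the job is handed in when it is done.

Besides the shell and the picture viewer there is one more tool, called after "Emit:" by a JSON object that holds its "name" and its "arguments". servo_tool: Moves the arm, as the interface text tells. Its arguments: {"type":"object","properties":{"commands":{"type":"array"},"force":{"type":"number"}},"required":["commands"]}

```bash
mkdir -p pics; ls; python3 - <<'E'
from station import manip
import cv2,numpy as np
s=manip.sense();print(s['t'],s['tcp_pos'],s['tool_rot'])
for n in ("scene","top"):
    p=manip.snapshot(n);cv2.imwrite(f"pics/{n}0.png",p['img'][:,:,::-1])
    print(n,p['mtx'].tolist(),p['world_to_cam'].round(4).tolist(),[k for k in p])
    for q in("sample","bay","end_block","start_top","rail_left","rail_right"):
        print(q,[(np.round(d['box']).tolist(),round(d['conf'],2)) for d in manip.look_for(p,q)][:3])
E
```

```text
pics
0.0 [ 0.14719637 -0.60668986  0.23035011] [ 9.92940207e-01  1.18611135e-01  6.22229146e-05 -1.06788088e-03]
scene [[512.7286819284773, 0.0, 315.8451186460476], [0.0, 512.7286819284773, 246.5928954388686], [0.0, 0.0, 1.0]] [[-0.7436, 0.6685, 0.0138, 0.4178], [-0.4452, -0.5103, 0.7358, 0.1951], [0.4989, 0.541, 0.6771, -1.336], [0.0, 0.0, 0.0, 1.0]] ['img', 'mtx', 'world_to_cam', 'shot']
sample [([255.0, 190.0, 70.0, 68.0], 0.59)]
bay [([224.0, 214.0, 250.0, 147.0], 0.85), ([204.0, 152.0, 69.0, 32.0], 0.22)]
end_block [([404.0, 270.0, 62.0, 75.0], 0.89), ([287.0, 298.0, 19.0, 32.0], 0.3), ([390.0, 229.0, 19.0, 21.0], 0.26)]
start_top [([436.0, 279.0, 18.0, 14.0], 0.54)]
rail_left []
rail_right [([307.0, 272.0, 95.0, 60.0], 0.88)]
top [[529.090438576121, 0.0, 321.8982274223587], [0.0, 529.090438576121, 240.80149107405046], [0.0, 0.0, 1.0]] [[0.0013, -0.9998, -0.0192, 0.0237], [0.9892, -0.0015, 0.1464, -0.5617], [-0.1464, -0.0192, 0.989, -1.1658], [0.0, 0.0, 0.0, 1.0]] ['img', 'mtx', 'world_to_cam', 'shot']
sample [([354.0, 236.0, 63.0, 48.0], 0.64)]
bay [([210.0, 203.0, 226.0, 125.0], 0.63), ([222.0, 280.0, 9.0, 11.0], 0.52)]
end_block [([212.0, 248.0, 37.0, 70.0], 0.88)]
start_top [([222.0, 279.0, 12.0, 13.0], 0.65)]
rail_left [([251.0, 289.0, 89.0, 27.0], 0.96), ([123.0, 244.0, 40.0, 26.0], 0.35)]
rail_right [([220.0, 278.0, 11.0, 12.0], 0.66), ([210.0, 248.0, 42.0, 70.0], 0.18)]
```

```bash
python3 - <<'E'
import cv2
a=cv2.imread("pics/top0.png")[180:350,180:460]
cv2.imwrite("pics/t0c.png",cv2.resize(a,(784,476),interpolation=cv2.INTER_CUBIC))
E
```

```text
(no output)
```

View pics/t0c.png

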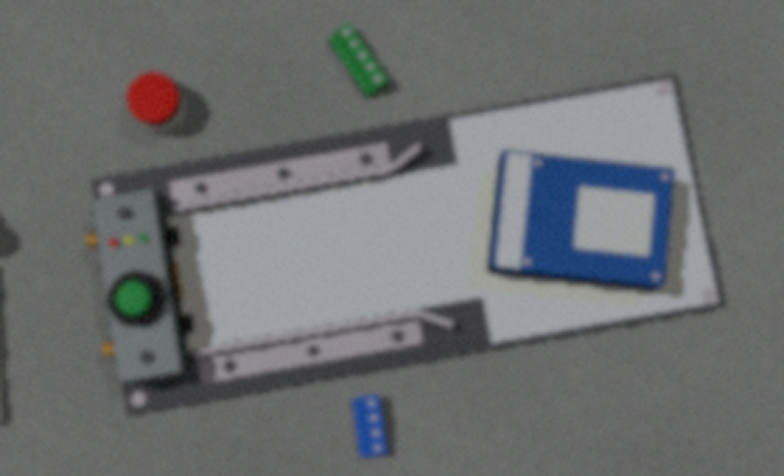

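View pics/scene0.png

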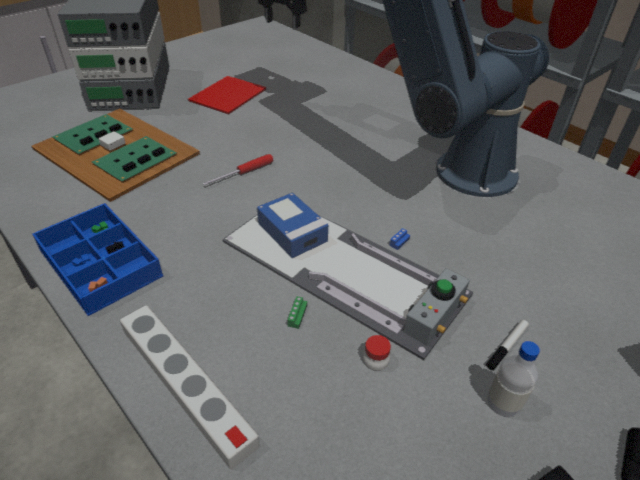

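The top view shows the bay running leftward along world +y, tilted about 10°. Plate corners in the crop are near (93,180), (675,75), (722,305) and (130,412). The unit is at about (583,220), turned about 16° clockwise of the lane with its stripe at the left. In the scene view, the plate corners are at (223,240), (424,355) and (472,293).

```bash
cat > h.py <<'E'
import numpy as np,cv2
from scipy.optimize import least_squares
from scipy.spatial.transform import Rotation as R
from station import manip
def proj(P,M,W,fish=False):
    P=np.atleast_2d(P);c=P@W[:3,:3].T+W[:3,3];x,y,z=c[:,0],-c[:,1],-c[:,2]
    if fish:
        r=np.hypot(x,y);s=np.arctan2(r,z)/np.maximum(r,1e-9);u,v=x*s,y*s
    else: u,v=x/z,y/z
    return np.c_[M[0,0]*u+M[0,2],M[1,1]*v+M[1,2]]
def place(p,L):  # p=x,y,yaw ; L local pts
    c,s=np.cos(p[2]),np.sin(p[2]);L=np.atleast_2d(L)
    return np.c_[p[0]+c*L[:,0]-s*L[:,1],p[1]+s*L[:,0]+c*L[:,1],L[:,2]]
BOX=np.array([[a,b,z] for z in(.0,.05) for a in(-.07,.07) for b in(-.048,.048)])
def fit_mask(views,p0,zoff=.01):
    # views: (pic,mask,fish); smooth soft-IoU fit of the box hull
    from scipy.optimize import minimize
    def cost(p):
        e=0
        for pic,m,f in views:
            h=cv2.convexHull(proj(place(p,BOX+[0,0,zoff]),pic['mtx'],pic['world_to_cam'],f).astype(np.float32))
            im=np.zeros(m.shape,np.uint8);cv2.fillConvexPoly(im,np.round(h*16).astype(np.int32),255,cv2.LINE_AA,4)
            e+=np.abs(im/255.-m).sum()/m.sum()
        return e
    S=np.array([p0]+[np.add(p0,d) for d in([.01,0,0],[0,.01,0],[0,0,.15])])
    r=minimize(cost,p0,method='Nelder-Mead',options=dict(initial_simplex=S,xatol=1e-5,fatol=1e-5));return r.x,r.fun/len(views)
def rel(bay,p):
    d=place([0,0,-bay[2]],[[p[0]-bay[0],p[1]-bay[1],0]])[0];return np.r_[d[:2]*1e3,np.degrees(p[2]-bay[2])]
def tool():
    s=manip.sense();r=R.from_quat(s['tool_rot']).as_matrix();return s,r
E
python3 - <<'E'
from h import *
T=manip.snapshot("top");S=manip.snapshot("scene")
c=lambda a:np.array(a)/2.8+180-.3
L=np.array([[.25,-.1,.008],[.25,.1,.008],[-.25,.1,.008],[-.25,-.1,.008]])
tp=c([[93,180],[130,412],[722,305],[675,75]]);sp=np.array([[223,240],[424,355],[472,293]]);Ls=L[[3,0,1]]
pt=lambda P:proj(P,T['mtx'],T['world_to_cam']);ps=lambda P:proj(P,S['mtx'],S['world_to_cam'])
g=[.55,0,1.7]
b=least_squares(lambda p:(pt(place(p,L))-tp).ravel(),g).x
b2=least_squares(lambda p:np.r_[(pt(place(p,L))-tp).ravel(),(ps(place(p,Ls))-sp).ravel()],g).x
print(b,b2);print((pt(place(b2,L))-tp).round(1).tolist(),(ps(place(b2,Ls))-sp).round(1).tolist())
z=least_squares(lambda p:np.r_[(pt(place(p[:3],L+[0,0,p[3]]))-tp).ravel(),(ps(place(p[:3],Ls+[0,0,p[3]]))-sp).ravel()],g+[0]).x;print("with z",z)
tc=c([[502,150],[675,168],[663,288],[490,271]]);LC=np.array([[.07,-.048,.06],[-.07,-.048,.06],[-.07,.048,.06],[.07,.048,.06]])
s1=least_squares(lambda p:(pt(place(p,LC))-tc).ravel(),[.55,-.15,1.5]);print("sample corners",s1.x,s1.fun.round(1),rel(b2,s1.x))
v=[]
for n,p in(("t",T),("s",S)):
    m=manip.silhouettes(p,"sample");print([(d['conf'],d['box']) for d in m])
    if m:v.append((p,m[0]['pixels'].astype(float),False))
for w in [v]+[[q] for q in v]:
    x,f=fit_mask(w,s1.x);print("mask",x,f,rel(b2,x))
# button
bb=[np.array([d['box'][0]+d['box'][2]/2,d['box'][1]+d['box'][3]/2]) for d in(manip.look_for(T,"start_top")[0],manip.look_for(S,"start_top")[0])]
k=least_squares(lambda P:np.r_[(pt(P)-bb[0]).ravel(),(ps(P)-bb[1]).ravel()],[.5,.2,.07]);print("button",k.x,k.fun,rel(b2,[*k.x[:2],b2[2]]))
E
```

```text
[0.50752222 0.01836332 1.74970373] [0.50762925 0.01868453 1.74938986]
[[-0.7, -0.9], [-1.2, 1.0], [1.1, 0.5], [0.2, -0.9]] [[-1.5, -1.8], [-0.1, 2.0], [1.3, -2.2]]
with z [ 0.50681445  0.01794523  1.75102996 -0.00431446]
sample corners [ 0.52024922 -0.12355074  1.46422839] [-0.5  0.2  0.   0.3  0.8  0.1 -0.4 -0.6] [-142.21483114   12.84823354  -16.33854859]
[(0.57, [354.7, 235.0, 64.5, 49.8])]
[(0.69, [256.7, 191.0, 73.7, 65.9])]
mask [ 0.52326608 -0.1227115   1.44824307] 0.05882777157231198 [-141.92487031    9.73027687  -17.25443983]
mask [ 0.52172423 -0.12228933  1.4718061 ] 0.06649122068297614 [-141.23551923   11.17260444  -15.90437789]
mask [ 0.52373546 -0.12311195  1.43147139] 0.04446762903807121 [-142.40233604    9.33950347  -18.21538653]Traceback (most recent call last):
  File "<stdin>", line 21, in <module>
IndexError: list index out of range
```

Emit:
{"name": "servo_tool", "arguments": {"commands": [0.05,-0.058,0,0,0,0.0095,1,0.05,-0.058,0,0,0,0,1,0.05,-0.058,0,0,0,0,1,0.05,-0.058,0,0,0,0,1,0.05,-0.058,0,0,0,0,1,0.05,-0.058,0,0,0,0,1,0.05,-0.058,0,0,0,0,1,0.05,-0.058,0,0,0,0,1,0.05,-0.058,0,0,0,0,1,0.05,-0.058,0,0,0,0,1,0.05,-0.058,0,0,0,0,1,0.05,-0.058,0,0,0,0,1]}}

```text
t: 1.95
tcp_pos: [0.3796, -0.2091, 0.2317]
tool_rot: [0.996, 0.089, 0.0, 0.0]
force: [1.2, -0.6, 0.8]
finger_gap: 1.002
gripper_force: 0.0
```

Emit:
{"name": "servo_tool", "arguments": {"commands": [0.05,-0.058,0,0,0,0,1,0.05,-0.058,0,0,0,0,1,0,0,0,0,0,0,1,0,0,0,0,0,0,1]}}

```text
t: 2.28
tcp_pos: [0.4185, -0.1429, 0.2315]
tool_rot: [0.996, 0.092, 0.0, 0.0]
force: [0.9, -0.6, -0.4]
finger_gap: 0.999
gripper_force: 0.0
```

```bash
python3 - <<'E'
from h import *
s,r=tool();print(s['t'],s['tcp_pos'],r[:,0],s['force'])
p=manip.snapshot("wrist");cv2.imwrite("pics/w1.png",p['img'][:,:,::-1]);print(p['mtx'].tolist())
np.savez('w1.npz',mtx=p['mtx'],W=p['world_to_cam'])
b=[.5076,.0187,1.7494]
print(proj(place(b,[[.25,-.1,.01],[.25,.1,.01],[-.25,.1,.01],[-.25,-.1,.01],[.217,0,.07]]),p['mtx'],p['world_to_cam'],True).round(0).tolist())
for q in("sample","start_top","rail_left","rail_right","end_block","bay"):
    print(q,[(np.round(d['box']).tolist(),round(d['conf'],2)) for d in manip.look_for(p,q)][:2])
E
```

```text
2.2833 [ 0.41847455 -0.14285345  0.23149478] [9.83228801e-01 1.82376227e-01 1.89843914e-04] [ 0.93812665 -0.60721075 -0.41100796]
[[371.64829954431775, 0.0, 320.24461112705757], [0.0, 371.64829954431775, 243.85139076629955], [0.0, 0.0, 1.0]]
[[10.0, 52.0], [15.0, 205.0], [425.0, 197.0], [428.0, 5.0], [-9.0, 126.0]]
sample [([226.0, 26.0, 189.0, 150.0], 0.66)]
start_top []
rail_left [([38.0, 157.0, 166.0, 34.0], 0.82), ([509.0, 125.0, 67.0, 167.0], 0.68)]
rail_right [([35.0, 22.0, 168.0, 53.0], 0.8)]
end_block [([0.0, 57.0, 42.0, 133.0], 0.98)]
bay [([0.0, 2.0, 430.0, 202.0], 0.8)]
```

View pics/w1.png

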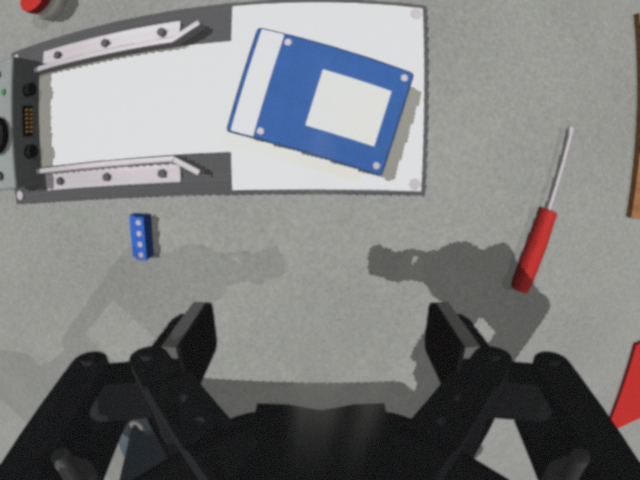

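The wrist view shows the whole loading area. Plate corners are at (427,5), (424,193) and (17,202), the sheet edge is at (231,191), and the flare tips are at about (208,174) and (200,24). The unit's top corners are at (259,28), (412,73), (384,174) and (229,131).

```bash
python3 - <<'E'
from h import *
d=np.load('w1.npz');M,W=d['mtx'],d['W'];pw=lambda P:proj(P,M,W,True)
L=np.array([[-.25,-.1,.01],[-.25,.1,.01],[.25,.1,.01],[-.055,.095,.01],[-.028,.072,.028],[-.028,-.072,.028]])
o=np.array([[427,5],[424,193],[17,202],[231,191],[208,174],[200,24]])
f=least_squares(lambda p:(pw(place(p,L))-o).ravel(),[.5076,.0187,1.749],loss='soft_l1');b=f.x
print("bay",b,(pw(place(b,L))-o).round(1).tolist())
LC=np.array([[.07,-.048,.06],[-.07,-.048,.06],[-.07,.048,.06],[.07,.048,.06]])
oc=np.array([[259,28],[412,73],[384,174],[229,131]])
s=least_squares(lambda p:(pw(place(p,LC))-oc).ravel(),[.52,-.122,1.46]);print("sample",s.x,s.fun.round(1),rel(b,s.x))
# height check: wrist + top corners
T=manip.snapshot("top");tc=np.array([[502,150],[675,168],[663,288],[490,271]])/2.8+179.7
zz=least_squares(lambda p:np.r_[(pw(place(p[:3],LC+[0,0,p[3]]))-oc).ravel(),(proj(place(p[:3],LC+[0,0,p[3]]),T['mtx'],T['world_to_cam'])-tc).ravel()],list(s.x)+[0]).x
print("two-view sample, dz",zz,rel(b,zz))
sh=manip.sense();print("tcp rel",rel(b,[*sh['tcp_pos'][:2],0]))
E
```

```text
bay [0.50832766 0.01929853 1.7484451 ] [[0.3, -0.2], [0.9, 3.7], [-2.4, 2.3], [0.7, -0.9], [-8.3, -4.3], [-0.0, 0.3]]
sample [ 0.52334653 -0.12429966  1.47442195] [-1.9 -1.7  4.3 -1.9  0.5  2.3 -2.8  1.2] [-143.99230648   10.59357585  -15.70036956]
two-view sample, dz [ 0.52388272 -0.12423484  1.47321078 -0.01048769] [-144.02326081   10.05437259  -15.76976477]
tcp rel [-146.40789331  118.67694004 -100.17852473]
```

Emit:
{"name": "servo_tool", "arguments": {"commands": [0,-0.014,0.06,0,0,0.0009,1,0,0,0.07,0,0,0,1,0,0,0.07,0,0,0,1,0,0,0.07,0,0,0,1,0,0,0.07,0,0,0,1,0,0,0.06,0,0,0,1,0,0,0.03,0,0,0,1,0,0,0,0,0,0,1,0,0,0,0,0,0,1]}}

```text
t: 3.43
tcp_pos: [0.4161, -0.1381, 0.0157]
tool_rot: [0.996, 0.086, -0.001, -0.001]
force: [0.2, 0.1, 1.2]
finger_gap: 0.999
gripper_force: 0.0
```

```bash
cat > st.py <<'E'
from h import *
B=[.5083,.0193,1.7484]
s,r=tool();print(round(s['t'],2),"z",s['tcp_pos'][2].round(4),"rel",rel(B,[*s['tcp_pos'][:2],np.arctan2(r[1,0],r[0,0])]).round(2),"F",s['force'].round(1))
E
python3 st.py
```

```text
3.43 z 0.0157 rel [-138.67  118.56  -90.36] F [0.2 0.1 1.2]
```

Emit:
{"name": "servo_tool", "arguments": {"commands": [0.018,0,0,0,0,-0.001,1,0.018,0,0,0,0,0,1,0.018,0,0,0,0,0,1,0.007,0,0,0,0,0,1,0.006,0,0,0,0,0,1,0.006,0,0,0,0,0,1,0.006,0,0,0,0,0,1,0.006,0,0,0,0,0,1,0.006,0,0,0,0,0,1,0.006,0,0,0,0,0,1,0.006,0,0,0,0,0,1,0.006,0,0,0,0,0,1]}}

```text
t: 4.43
tcp_pos: [0.4705, -0.1283, 0.0163]
tool_rot: [0.996, 0.089, 0.0, 0.0]
force: [-3.7, -2.0, 1.3]
finger_gap: 1.001
gripper_force: 1.6
```

```bash
python3 st.py; python3 - <<'E'
from h import *
p=manip.snapshot("wrist");cv2.imwrite("pics/w2.png",p['img'][:,:,::-1]);np.savez('w2.npz',mtx=p['mtx'],W=p['world_to_cam'])
print([(np.round(d['box']).tolist(),round(d['conf'],2)) for d in manip.look_for(p,"sample")][:2])
E
```

```text
4.43 z 0.0163 rel [-138.61   63.25  -89.94] F [-3.7 -2.   1.3]
[([87.0, 0.0, 477.0, 336.0], 0.77)]
```

View pics/w2.png

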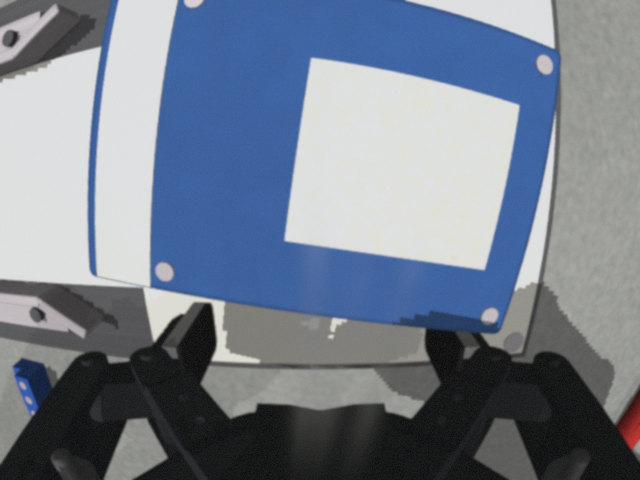

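The rear finger (460,320) touches the unit, and the front finger (205,310) is still clear. Corners show at (557,57), (499,331) and (94,275), so the unit still has a few degrees of tilt left.

```bash
cat > c.py <<'E'
from h import *
import sys
B=[.5083,.0193,1.7484]
LC={'fr':[.07,-.048,.06],'br':[-.07,-.048,.06],'bl':[-.07,.048,.06],'fl':[.07,.048,.06]}
def corners(npz,o):
    d=np.load(npz);L=np.array([LC[k] for k in o]);v=np.array(list(o.values()),float)
    # corners are rounded: shrink by 1.5 mm
    L[:,:2]-=np.sign(L[:,:2])*.0015
    s=least_squares(lambda p:(proj(place(p,L),d['mtx'],d['W'],True)-v).ravel(),[.52,-.12,1.7]);print(rel(B,s.x).round(1),s.fun.round(1))
E
python3 -c "
from c import *
corners('w1.npz',dict(fr=[259,28],br=[412,73],bl=[384,174],fl=[229,131]))
corners('w2.npz',dict(br=[557,57],bl=[499,331],fl=[94,275]))"
```

```text
[-144.    10.7  -15.7] [-0.8  0.4  2.2 -0.7 -0.7  0.3 -0.7  0.1]
[-137.4   -4.6   -8.4] [ 4.9 -4.6  0.8  3.9 -4.6  2.1]
```

Emit:
{"name": "servo_tool", "arguments": {"commands": [0.005,0,0,0,0,0,1,0.005,0,0,0,0,0,1,0.005,0,0,0,0,0,1,0.005,0,0,0,0,0,1,0.005,0,0,0,0,0,1,0.005,0,0,0,0,0,1,0.005,0,0,0,0,0,1,0.004,0,0,0,0,0,1,0.004,0,0,0,0,0,1,0.004,0,0,0,0,0,1,0.004,0,0,0,0,0,1,0,0,0,0,0,0,1]}}

```text
t: 5.53
tcp_pos: [0.4956, -0.1235, 0.0163]
tool_rot: [0.996, 0.089, 0.0, -0.0]
force: [-1.1, -0.4, 0.2]
finger_gap: 1.001
gripper_force: 0.5
```

```bash
python3 st.py; python3 - <<'E'
from h import *
s=manip.sense();print(s['ft_torque'].round(2))
p=manip.snapshot("wrist");cv2.imwrite("pics/w3.png",p['img'][:,:,::-1]);np.savez('w3.npz',mtx=p['mtx'],W=p['world_to_cam'])
E
```

```text
5.53 z 0.0163 rel [-138.28   37.73  -89.91] F [-1.1 -0.4  0.2]
[-0.07  0.15 -0.01]
```

View pics/w3.png

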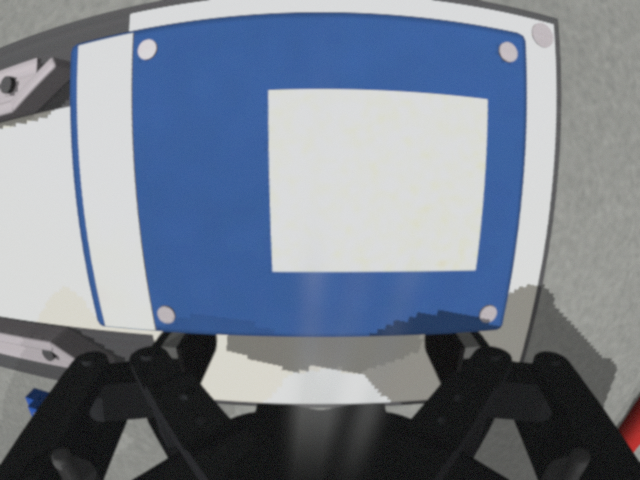

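Both fingers are now at the long side and the unit is nearly square. Corners show at (73,46), (524,37), (502,327) and (100,325), with the unit's edge parallel to the plate's edge.

```bash
python3 -c "
from c import *
corners('w3.npz',dict(fr=[73,46],br=[524,37],bl=[502,327],fl=[100,325]))"
```

```text
[-130.1  -22.5    0.2] [-2.1 -0.2  2.8 -2.3  0.7  2.3 -1.3  0.9]
```

Emit:
{"name": "servo_tool", "arguments": {"commands": [-0.02,0,0,0,0,0,1,0,-0.008,-0.06,0,0,0,1,0,-0.008,-0.06,0,0,0,1,0,0,-0.05,0,0,0,1,0.052,0,0,0,0,0,1,0.052,0,0,0,0,0,1,0.052,0,0,0,0,0,1,0.052,0,0,0,0,0,1,0.052,0,0,0,0,0,1,0.052,0,0,0,0,0,1,0,0,0,0,0,0,1,0,0,0,0,0,0,1]}}

```text
t: 6.58
tcp_pos: [0.6381, -0.0896, 0.1011]
tool_rot: [0.996, 0.09, 0.0, 0.0]
force: [-0.7, -0.5, 0.3]
finger_gap: 0.998
gripper_force: 0.0
```

```bash
python3 st.py
```

```text
6.58 z 0.1011 rel [-130.11 -108.53  -89.87] F [-0.7 -0.5  0.3]
```

Emit:
{"name": "servo_tool", "arguments": {"commands": [0,0,0.05,0,0,0,1,0,0,0.05,0,0,0,1,0,0,0.05,0,0,0,1,0,0,0.02,0,0,0,1,-0.02,0,0,0,0,0,1,-0.02,0,0,0,0,0,1,-0.006,0,0,0,0,0,1,-0.006,0,0,0,0,0,1,-0.006,0,0,0,0,0,1,-0.006,0,0,0,0,0,1,-0.006,0,0,0,0,0,1,-0.006,0,0,0,0,0,1]}}

```text
t: 7.58
tcp_pos: [0.6016, -0.0969, 0.017]
tool_rot: [0.996, 0.089, 0.002, 0.001]
force: [4.2, 0.3, 0.3]
finger_gap: 1.002
gripper_force: 1.8
```

Emit:
{"name": "servo_tool", "arguments": {"commands": [-0.005,0,0,0,0,0,1,-0.005,0,0,0,0,0,1,-0.004,0,0,0,0,0,1,-0.004,0,0,0,0,0,1,-0.002,0,0,0,0,0,1,0,0,0,0,0,0,1]}}

```text
t: 8.08
tcp_pos: [0.5912, -0.0987, 0.0169]
tool_rot: [0.996, 0.089, 0.001, 0.001]
force: [4.9, 1.0, 4.0]
finger_gap: 1.001
gripper_force: 2.3
```

```bash
python3 st.py
```

```text
8.08 z 0.0169 rel [-130.81  -60.77  -89.93] F [4.9 1.  4. ]
```

Emit:
{"name": "servo_tool", "arguments": {"commands": [0.03,0,0,0,0,0,1,0,0,-0.07,0,0,-0.019,1,0,0,-0.07,0,0,-0.019,1,0,0,-0.07,0,0,-0.019,1,0,0,-0.07,0,0,-0.019,1,0,0,-0.06,0,0,-0.019,1,0,0,0,0,0,-0.019,1,0,0,0,0,0,-0.019,1,0,0,0,0,0,-0.019,1,0,0,0,0,0,-0.019,1,0,0,0,0,0,-0.019,1,0,0,0,0,0,-0.019,1]}}

```text
t: 9.08
tcp_pos: [0.602, -0.0952, 0.1848]
tool_rot: [0.732, 0.681, -0.002, -0.003]
force: [-0.6, -0.7, -0.1]
finger_gap: 1.0
gripper_force: 0.0
```

Emit:
{"name": "servo_tool", "arguments": {"commands": [0,0,0,0,0,-0.019,0.2,0,0,0,0,0,-0.019,0.2,0,0,0,0,0,-0.003,0.2,-0.038,-0.026,0,0,0,0,0.2,-0.038,-0.026,0,0,0,0,0.2,-0.038,-0.026,0,0,0,0,0.2,-0.038,-0.026,0,0,0,0,0.2,-0.038,-0.026,0,0,0,0,0.2,-0.038,-0.026,0,0,0,0,0.2,0,0,0,0,0,0,0.2,0,0,0,0,0,0,0.2]}}

```text
t: 10.0
tcp_pos: [0.5468, -0.2221, 0.1855]
tool_rot: [0.643, 0.766, -0.0, -0.002]
force: [0.1, 0.5, -0.2]
finger_gap: 0.598
gripper_force: 0.0
```

```bash
python3 st.py; python3 - <<'E'
from h import *
s=manip.sense();print(s['finger_gap'])
p=manip.snapshot("wrist");cv2.imwrite("pics/w4.png",p['img'][:,:,::-1]);np.savez('w4.npz',mtx=p['mtx'],W=p['world_to_cam'])
E
```

```text
10.0 z 0.1855 rel [-2.4437e+02  4.7900e+00 -1.8000e-01] F [ 0.1  0.5 -0.2]
0.5981182269665729
```

View pics/w4.png

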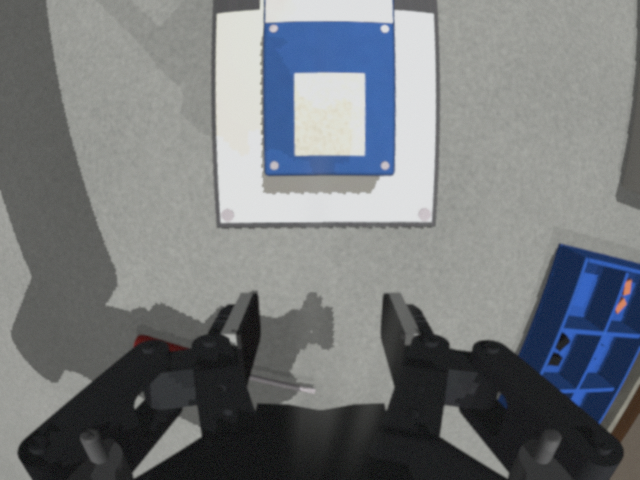

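The unit looks square and close to centred. Its rear top corners are at (263,175) and (394,174), and the plate's rear corners at (218,227) and (436,226). The screwdriver tip shows at about (313,388), behind the fingers.

```bash
python3 -c "
from c import *
d=np.load('w4.npz');P=lambda L:proj(L,d['mtx'],d['W'],True)
o=np.array([[218,227],[436,226]]);L=np.array([[-.25,.1,.01],[-.25,-.1,.01]])
print('bay pred',P(place(B,L)).round(1).tolist(),'obs',o.tolist())
b=least_squares(lambda p:(P(place(p,L))-o).ravel(),B).x;print('bay refit',rel(B,b))
L2=np.array([[-.0685,.0465,.06],[-.0685,-.0465,.06],[.07,.0465,.06]]);o2=np.array([[263,175],[394,174]])
# side edges: screws give yaw via rows; use lines x
s=least_squares(lambda p:(P(place(p,L2[:2]))-o2).ravel(),[.52,-.12,1.75]).x;print('sample',rel(B,s))
def ray(npz,u,z):
    d=np.load(npz);return least_squares(lambda q:(proj([[q[0],q[1],z]],d['mtx'],d['W'],True)-u).ravel(),[.5,-.2]).x
for n,u in(('w4.npz',[313,388]),('w1.npz',[570,130]),('w1.npz',[520,290]),('w1.npz',[548,210])):
    q=ray(n,u,.01);print('screwdriver',rel(B,[*q,0])[:2])
"; python3 - <<'E'
from c import *
T=manip.snapshot("top")
m=manip.silhouettes(T,"sample");print(m[0]['conf']);x,f=fit_mask([(T,m[0]['pixels'].astype(float),False)],[.53,-.11,1.75]);print("top",rel(B,x),f)
cv2.imwrite("pics/t4.png",cv2.resize(T['img'][190:340,190:450,::-1],(780,450),interpolation=cv2.INTER_CUBIC));np.savez('t4.npz',mtx=T['mtx'],W=T['world_to_cam'])
E
```

```text
bay pred [[214.2, 227.8], [435.0, 227.5]] obs [[218, 227], [436, 226]]
bay refit [ 0.96743196 -1.3501919   0.20882505]
sample [-130.0296334    -1.67845015    0.48264328]
screwdriver [-424.34732804   12.20580811]
screwdriver [-426.12825506   14.42337963]
screwdriver [-381.05691418  205.79532757]
screwdriver [-403.20364459  108.66156305]
0.74
top [-128.58971609   -2.11512597    0.75111647] 0.09896980668426064
```

View pics/t4.png

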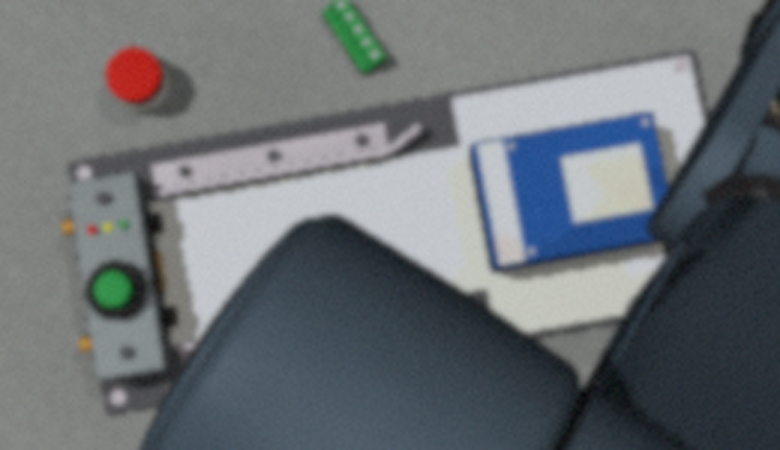

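Emit:
{"name": "servo_tool", "arguments": {"commands": [0,0.01,0.06,0,0,-0.0005,0.2,0,0,0.07,0,0,0,0.2,0,0,0.07,0,0,0,0.2,0,0,0.07,0,0,0,0.2,0,0,0.055,0,0,0,0.2,0,0,0,0,0,0,0.2,0.02,0,0,0,0,0,0.2,0.02,0,0,0,0,0,0.2,0.006,0,0,0,0,0,0.2,0.006,0,0,0,0,0,0.2,0.006,0,0,0,0,0,0.2,0.006,0,0,0,0,0,0.2]}}

```text
t: 11.15
tcp_pos: [0.5485, -0.1894, 0.0252]
tool_rot: [0.64, 0.769, 0.0, 0.001]
force: [0.6, 0.3, -0.2]
finger_gap: 0.601
gripper_force: 0.0
```

```bash
python3 st.py
```

```text
11.15 z 0.0252 rel [-212.47   -2.66    0.26] F [ 0.6  0.3 -0.2]
```

Emit:
{"name": "servo_tool", "arguments": {"commands": [0.006,0,0,0,0,0,0.2,0.006,0,0,0,0,0,0.2,0.006,0,0,0,0,0,0.2,0.007,0,0,0,0,0,0.2,0.007,0,0,0,0,0,0.2,0.007,0,0,0,0,0,0.2,0.007,0,0,0,0,0,0.2,0.007,0,0,0,0,0,0.2,0.007,0,0,0,0,0,0.2,0.006,0,0,0,0,0,0.2,0.004,0,0,0,0,0,0.2,0,0,0,0,0,0,0.2]}}

```text
t: 12.15
tcp_pos: [0.5434, -0.1566, 0.0248]
tool_rot: [0.64, 0.768, 0.0, 0.003]
force: [1.8, -5.1, 4.4]
finger_gap: 0.6
gripper_force: 2.4
```

```bash
python3 st.py;  python3 - <<'E'
from c import *
p=manip.snapshot("wrist");cv2.imwrite("pics/w5.png",p['img'][:,:,::-1]);np.savez('w5.npz',mtx=p['mtx'],W=p['world_to_cam'])
P=lambda L:proj(L,p['mtx'],p['world_to_cam'],True)
print("pred flare tips, kinks",P(place(B,[[-.028,.072,.028],[-.028,-.072,.028],[0,.057,.028],[0,-.057,.028],[-.055,.095,.01],[-.055,-.095,.01]])).round(1).tolist())
E
```

```text
12.15 z 0.0248 rel [-179.33   -3.45    0.23] F [ 1.8 -5.1  4.4]
pred flare tips, kinks [[137.3, -36.5], [486.0, -38.6], [176.6, -94.5], [446.9, -96.4], [107.4, 38.4], [517.7, 37.3]]
```

View pics/w5.png

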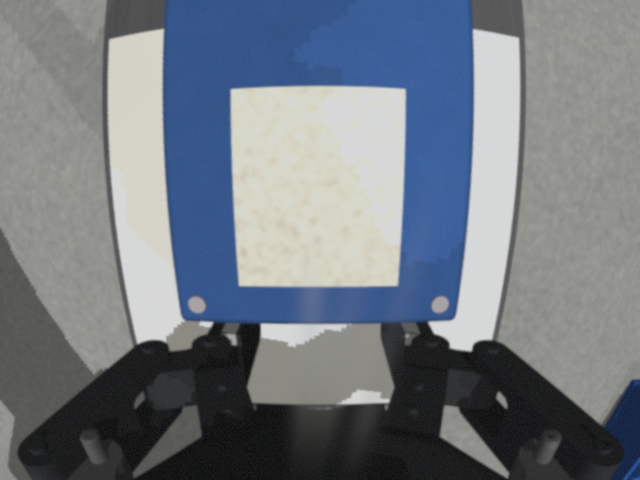

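The unit sits evenly between the fingers, with its rear corners at (182,320) and (459,320). The sheet edges are at about (108,38) and (520,36), so the lane centre is about 2.5 mm to the left. I'll drift that way while pushing.

Emit:
{"name": "servo_tool", "arguments": {"commands": [0.005,0,0,0,0,0,0.2,0.006,-0.0004,0,0,0,0,0.2,0.007,-0.0005,0,0,0,0,0.2,0.007,-0.0005,0,0,0,0,0.2,0.007,-0.0005,0,0,0,0,0.2,0.007,-0.0005,0,0,0,0,0.2,0.007,-0.0005,0,0,0,0,0.2,0.007,-0.0005,0,0,0,0,0.2,0.007,-0.0005,0,0,0,0,0.2,0.007,-0.0004,0,0,0,0,0.2,0.006,0,0,0,0,0,0.2,0.004,0,0,0,0,0,0.2]}}

```text
t: 13.2
tcp_pos: [0.5343, -0.1192, 0.0248]
tool_rot: [0.64, 0.768, 0.0, 0.003]
force: [1.5, -5.7, 4.9]
finger_gap: 0.597
gripper_force: 3.3
```

```bash
python3 st.py;  python3 - <<'E'
from c import *
T=manip.snapshot("top");S=manip.snapshot("scene")
cv2.imwrite("pics/t6.png",cv2.resize(T['img'][190:340,190:450,::-1],(780,450),interpolation=cv2.INTER_CUBIC))
cv2.imwrite("pics/s6.png",cv2.resize(S['img'][200:360,220:480,::-1],(780,480),interpolation=cv2.INTER_CUBIC))
a=cv2.imread("pics/t6.png");b=cv2.imread("pics/s6.png");c=np.vstack([a,b]);cv2.imwrite("pics/ts6.png",cv2.resize(c,None,fx=.64,fy=.64,interpolation=cv2.INTER_AREA))
w=manip.snapshot("wrist");cv2.imwrite("pics/w6.png",w['img'][:,:,::-1])
P=lambda p,f:proj(place(B,[[-.028,.072,.028],[-.028,-.072,.028],[0,.057,.028],[0,-.057,.028]]),p['mtx'],p['world_to_cam'],f).round(1).tolist()
print(P(w,True))
E
```

```text
13.2 z 0.0248 rel [-140.89   -1.13    0.25] F [ 1.5 -5.7  4.9]
[[135.5, 45.6], [497.1, 46.0], [173.0, -22.4], [459.9, -22.2]]
```

View pics/ts6.png

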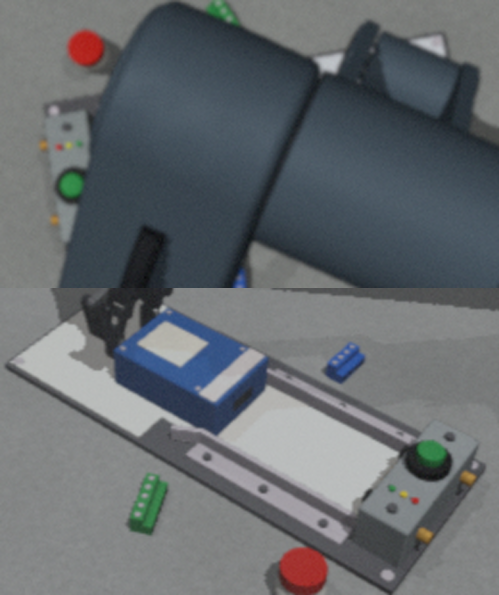

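The top view is blocked by the arm. The scene crop shows the unit at the mouth, square, with air visible on both sides. I'll check the clearance numerically in the wrist picture.

```bash
python3 - <<'E'
from c import *
w=manip.snapshot("wrist");im=w['img'];hsv=cv2.cvtColor(im,cv2.COLOR_RGB2HSV);np.savez('w6.npz',mtx=w['mtx'],W=w['world_to_cam'])
blue=(hsv[...,0]>100)&(hsv[...,0]<125)&(hsv[...,1]>120)
gray=im.mean(2)
M,W=w['mtx'],w['world_to_cam']
def ray(u,z):
    q=least_squares(lambda q:(proj([[q[0],q[1],z]],M,W,True)-u).ravel(),[.5,-.1]).x;return rel(B,[*q,0])[:2].round(1)
for r in(60,120,180,240,290):
    c=np.where(blue[r,100:560])[0]+100;l,h=c[0],c[-1]
    a,b=ray([l-.5,r],.06),ray([h+.5,r],.06)
    # plate edges: outermost dark->gray; sheet edges: walk outward from sample while bright
    g=cv2.GaussianBlur(gray,(5,5),0)[r]
    i=l-8
    while i>0 and g[i]>110:i-=1
    j=h+8
    while j<639 and g[j]>110:j+=1
    print(r,l,h,"unit y",a,b,"mid",(a+b)/2,"| sheet",i,j,ray([i+.5,r],.01),ray([j-.5,r],.01))
E
```

```text
60 163 473 unit y [-43.8  45.4] [-43.5 -47.4] mid [-43.65  -1.  ] | sheet 155 481 [-31.1  70.9] [-30.7 -72.5]
120 164 472 unit y [-62.5  45. ] [-62.1 -47.2] mid [-62.3  -1.1] | sheet 110 526 [-56.3  94.8] [-55.6 -96.4]
180 167 469 unit y [-80.8  44.8] [-80.4 -47.1] mid [-80.6   -1.15] | sheet 113 523 [-84.6  94.9] [-83.9 -96.7]
240 172 464 unit y [-99.7  44.8] [-99.4 -47.3] mid [-99.55  -1.25] | sheet 119 516 [-113.8   95.1] [-113.1  -96.6]
290 179 458 unit y [-116.7   44.5] [-116.4  -47.4] mid [-116.55   -1.45] | sheet 127 508 [-140.    95.1] [-139.3  -96.7]
```

View pics/w6.png

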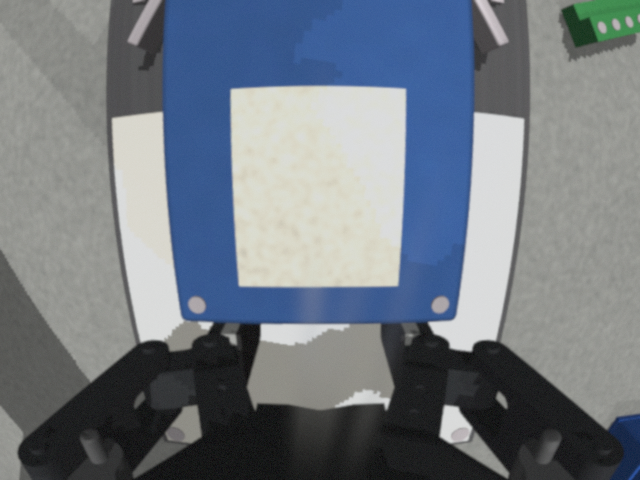

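The flare tips are at (140,40) and (497,45), with gaps on both sides even to within about 0.5 mm. The unit is about 0.3° off in yaw, which I'll trim out during the slide.

Emit:
{"name": "servo_tool", "arguments": {"commands": [0.006,0,0,0,0,0.0002,0.2,0.008,0,0,0,0,0.0002,0.2,0.008,0,0,0,0,0.0002,0.2,0.008,0,0,0,0,0.0002,0.2,0.008,0,0,0,0,0,0.2,0.008,0,0,0,0,0,0.2,0.008,0,0,0,0,0,0.2,0.008,0,0,0,0,0,0.2,0.008,0,0,0,0,0,0.2,0.008,0,0,0,0,0,0.2,0.008,0,0,0,0,0,0.2,0.006,0,0,0,0,0,0.2]}}

```text
t: 14.4
tcp_pos: [0.5256, -0.0734, 0.0245]
tool_rot: [0.642, 0.767, 0.0, 0.002]
force: [1.7, -6.3, 5.2]
finger_gap: 0.598
gripper_force: 3.3
```

```bash
cat > m.py <<'E'
from c import *
import runpy
runpy.run_path('st.py')
w=manip.snapshot("wrist");im=w['img'];hsv=cv2.cvtColor(im,cv2.COLOR_RGB2HSV)
blue=(hsv[...,0]>100)&(hsv[...,0]<125)&(hsv[...,1]>120);M,W=w['mtx'],w['world_to_cam']
def ray(u,z):
    q=least_squares(lambda q:(proj([[q[0],q[1],z]],M,W,True)-u).ravel(),[.5,-.1]).x;return rel(B,[*q,0])[:2]
m=[]
for r in range(20,300,20):
    c=np.where(blue[r,130:540])[0]+130;m.append((ray([c[0]-.5,r],.06)+ray([c[-1]+.5,r],.06))/2)
m=np.array(m);k=np.polyfit(m[:,0],m[:,1],1);print("unit yaw deg",np.degrees(k[0]).round(2),"mid y rel lane",(m[:,1].mean()+.8).round(2))
c=[np.where(blue[250:345,x])[0][-1]+250 for x in(230,250,270,290,310,330,350,370,390,410)]
q=np.array([ray([x,r+.5],.06) for x,r in zip((270,290,310,330,350,370),c[2:8])]);print("rear x",q[:,0].round(1), "rear-edge yaw",np.degrees(-np.polyfit(q[:,1],q[:,0],1)[0]).round(2))
E
python3 m.py
```

```text
14.4 z 0.0245 rel [-9.433e+01 -6.900e-01 -4.000e-02] F [ 1.7 -6.3  5.2]
unit yaw deg -0.03 mid y rel lane -0.38Traceback (most recent call last):
  File "m.py", line 12, in <module>
    c=[np.where(blue[250:345,x])[0][-1]+250 for x in(230,250,270,290,310,330,350,370,390,410)]
       ~~~~~~~~~~~~~~~~~~~~~~~~~~~~^^^^
IndexError: index -1 is out of bounds for axis 0 with size 0
```

Emit:
{"name": "servo_tool", "arguments": {"commands": [0.006,0,0,0,0,0,0.2,0.008,0,0,0,0,0,0.2,0.008,0,0,0,0,0,0.2,0.008,0,0,0,0,0,0.2,0.008,0,0,0,0,0,0.2,0.008,0,0,0,0,0,0.2,0.008,0,0,0,0,0,0.2,0.008,0,0,0,0,0,0.2,0.008,0,0,0,0,0,0.2,0.008,0,0,0,0,0,0.2,0.008,0,0,0,0,0,0.2,0.008,0,0,0,0,0,0.2]}}

```text
t: 15.45
tcp_pos: [0.5172, -0.027, 0.0244]
tool_rot: [0.642, 0.767, 0.0, 0.002]
force: [1.8, -6.9, 5.3]
finger_gap: 0.596
gripper_force: 3.4
```

```bash
python3 - <<'E'
s=open('m.py').read().split("c=[np.where(blue[250")[0];open('m.py','w').write(s)
E
python3 m.py
```

```text
15.45 z 0.0244 rel [-4.718e+01 -5.400e-01 -4.000e-02] F [ 1.8 -6.9  5.3]
unit yaw deg -0.12 mid y rel lane -0.26
```

Emit:
{"name": "servo_tool", "arguments": {"commands": [0.008,0,0,0,0,0,0.2,0.008,0,0,0,0,0,0.2,0.008,0,0,0,0,0,0.2,0.008,0,0,0,0,0,0.2,0.008,0,0,0,0,0,0.2,0.008,0,0,0,0,0,0.2,0.008,0,0,0,0,0,0.2,0.008,0,0,0,0,0,0.2,0.008,0,0,0,0,0,0.2,0.007,0,0,0,0,0,0.2,0.006,0,0,0,0,0,0.2,0.005,0,0,0,0,0,0.2]}}

```text
t: 16.5
tcp_pos: [0.5088, 0.0176, 0.0243]
tool_rot: [0.642, 0.767, 0.0, 0.001]
force: [0.9, -5.8, 4.9]
finger_gap: 0.599
gripper_force: 3.5
```

Emit:
{"name": "servo_tool", "arguments": {"commands": [0.004,0,0,0,0,0,0.2,0.004,0,0,0,0,0,0.2,0.004,0,0,0,0,0,0.2,0.004,0,0,0,0,0,0.2,0.003,0,0,0,0,0,0.2,0.003,0,0,0,0,0,0.2,0.003,0,0,0,0,0,0.2,0.003,0,0,0,0,0,0.2,0.003,0,0,0,0,0,0.2,0.003,0,0,0,0,0,0.2]}}

```text
t: 17.33
tcp_pos: [0.5057, 0.0342, 0.0242]
tool_rot: [0.642, 0.767, 0.0, 0.001]
force: [1.5, -7.2, 4.6]
finger_gap: 0.599
gripper_force: 3.5
```

```bash
python3 m.py
```

```text
17.33 z 0.0242 rel [15.07 -0.1  -0.03] F [ 1.5 -7.2  4.6]
unit yaw deg -0.01 mid y rel lane 0.09
```

Emit:
{"name": "servo_tool", "arguments": {"commands": [0.002,0,0,0,0,0,0.2,0.002,0,0,0,0,0,0.2,0.002,0,0,0,0,0,0.2,0.002,0,0,0,0,0,0.2,0.002,0,0,0,0,0,0.2,0.002,0,0,0,0,0,0.2,0.002,0,0,0,0,0,0.2,0.002,0,0,0,0,0,0.2,0.002,0,0,0,0,0,0.2,0.002,0,0,0,0,0,0.2]}}

```text
t: 18.22
tcp_pos: [0.5038, 0.044, 0.0242]
tool_rot: [0.642, 0.767, -0.0, 0.001]
force: [1.3, -5.9, 5.3]
finger_gap: 0.597
gripper_force: 3.4
```

Emit:
{"name": "servo_tool", "arguments": {"commands": [0.001,0,0,0,0,0,0.2,0.001,0,0,0,0,0,0.2,0.001,0,0,0,0,0,0.2,0.001,0,0,0,0,0,0.2,0.001,0,0,0,0,0,0.2]}}

```text
t: 18.63
tcp_pos: [0.5033, 0.0465, 0.0242]
tool_rot: [0.642, 0.767, -0.0, 0.001]
force: [0.9, -6.6, 5.4]
finger_gap: 0.595
gripper_force: 3.5
```

```bash
python3 m.py
```

```text
18.63 z 0.0242 rel [27.63  0.07 -0.03] F [ 0.9 -6.6  5.4]
unit yaw deg 0.02 mid y rel lane 0.19
```

Contact should come very soon, so I'll take half-millimetre steps and watch the force.

Emit:
{"name": "servo_tool", "arguments": {"commands": [0.001,0,0,0,0,0,0.2,0.001,0,0,0,0,0,0.2,0.001,0,0,0,0,0,0.2,0.001,0,0,0,0,0,0.2]}}

```text
t: 19.02
tcp_pos: [0.5029, 0.0484, 0.0242]
tool_rot: [0.642, 0.767, -0.0, 0.001]
force: [0.6, -6.6, 5.7]
finger_gap: 0.601
gripper_force: 3.5
```

Emit:
{"name": "servo_tool", "arguments": {"commands": [0.001,0,0,0,0,0,0.2,0.001,0,0,0,0,0,0.2]}}

```text
t: 19.18
tcp_pos: [0.503, 0.0489, 0.0242]
tool_rot: [0.642, 0.767, -0.0, 0.001]
force: [0.9, -11.0, 5.6]
finger_gap: 0.599
gripper_force: 5.8
```

Emit:
{"name": "servo_tool", "arguments": {"commands": [0.0008,0,0,0,0,0,0.2,0,0,0,0,0,0,0.2]}}

```text
t: 19.35
tcp_pos: [0.5031, 0.049, 0.0242]
tool_rot: [0.642, 0.767, -0.0, 0.001]
force: [1.3, -11.3, 5.6]
finger_gap: 0.604
gripper_force: 5.5
```

```bash
python3 m.py; python3 -c "
from h import *
s=manip.sense();print(s['ft_torque'].round(2))"
```

```text
19.35 z 0.0242 rel [ 3.011e+01 -8.000e-02  1.000e-02] F [  1.3 -11.3   5.6]
unit yaw deg 0.01 mid y rel lane 0.15
[-1.52 -0.07  0.05]
```

Emit:
{"name": "servo_tool", "arguments": {"commands": [0.001,0,0,0,0,0,0.2,0,0,0,0,0,0,0.2]}}

```text
t: 19.57
tcp_pos: [0.5032, 0.049, 0.0242]
tool_rot: [0.641, 0.767, -0.0, 0.001]
force: [1.3, -13.0, 4.4]
finger_gap: 0.599
gripper_force: 6.4
```

```bash
python3 m.py; python3 -c "
from h import *
s=manip.sense();print(s['ft_torque'].round(2))"
```

```text
19.57 z 0.0242 rel [30.17 -0.2   0.05] F [  1.3 -13.    4.4]
unit yaw deg 0.11 mid y rel lane 0.06
[-1.81 -0.13  0.06]
```

Emit:
{"name": "servo_tool", "arguments": {"commands": [-0.004,0,0,0,0,0,0.2,-0.01,0,0,0,0,0,0.2,-0.02,0,0,0,0,0,0.2,-0.03,0,0,0,0,0,0.2,0,0,-0.07,0,0,0,0.2,0,0,-0.07,0,0,0,-1,0,0,-0.07,0,0,0,-1,0,0,-0.07,0,0,0,-1,0.05,0,-0.04,0,0,0,-1,0.07,0,0,0,0,0,-1,0.07,0,0,0,0,0,-1,0,0,0,0,0,0,-1]}}

```text
t: 20.62
tcp_pos: [0.4881, 0.1177, 0.1839]
tool_rot: [0.64, 0.768, 0.0, -0.002]
force: [0.3, -0.2, -0.7]
finger_gap: 0.002
gripper_force: 0.0
```

```bash
python3 st.py; python3 - <<'E'
from c import *
w=manip.snapshot("wrist");T=manip.snapshot("top");S=manip.snapshot("scene")
cv2.imwrite("pics/w9.png",w['img'][:,:,::-1])
obs=[]
for n,p,f in(("w",w,True),("t",T,False),("s",S,False)):
    hsv=cv2.cvtColor(p['img'],cv2.COLOR_RGB2HSV);g=((hsv[...,0]>50)&(hsv[...,0]<80)&(hsv[...,1]>150)).astype(np.uint8)
    u=proj(place(B,[[.217,0.02,.07]]),p['mtx'],p['world_to_cam'],f)[0]
    _,lab,st,ct=cv2.connectedComponentsWithStats(g)
    print(n,"pred",u.round(0),[(st[i][:5].tolist(),ct[i].round(1).tolist()) for i in range(1,len(st)) if st[i][4]>25],[(np.round(d['box']).tolist(),round(d['conf'],2)) for d in manip.look_for(p,"start_top")][:2])
m=manip.silhouettes(S,"sample")
if m:
    x,f=fit_mask([(S,m[0]['pixels'].astype(float),False)],[.4886,.1285,1.7484]);print("unit scene",rel(B,x),f)
np.savez('w9.npz',mtx=w['mtx'],W=w['world_to_cam'])
E
```

```text
20.62 z 0.1839 rel [100.38   2.51   0.19] F [ 0.3 -0.2 -0.7]
w pred [294.  74.] [] [([283.0, 54.0, 46.0, 40.0], 0.7)]
t pred [228. 289.] [([493, 124, 6, 12, 57], [495.2, 129.8]), ([502, 124, 8, 12, 65], [505.1, 130.2]), ([299, 193, 16, 20, 76], [306.1, 202.5]), ([223, 281, 12, 12, 102], [228.5, 286.5])] [([224.0, 283.0, 8.0, 10.0], 0.43)]
s pred [445. 285.] [([92, 222, 15, 10, 89], [99.3, 226.8]), ([437, 281, 16, 12, 114], [444.2, 285.9])] [([435.0, 278.0, 17.0, 16.0], 0.68)]
unit scene [107.57401739   3.18134892   0.90237882] 0.1139533928754748
```

```bash
python3 - <<'E'
from c import *
w=manip.snapshot("wrist");T=manip.snapshot("top");S=manip.snapshot("scene")
hsv=cv2.cvtColor(w['img'],cv2.COLOR_RGB2HSV)[40:110,265:350];g=((hsv[...,0]>40)&(hsv[...,0]<90)&(hsv[...,1]>90)).astype(np.uint8)
_,lab,st,ct=cv2.connectedComponentsWithStats(g);i=1+np.argmax(st[1:,4]);uw=ct[i]+[265,40];print(st[i],uw)
V=[(w,uw,True,1),(T,[228.5,286.5],False,1),(S,[444.2,285.9],False,1)]
for sel in([0,1,2],[0,1],[0,2]):
    k=least_squares(lambda P:np.ravel([proj([P],V[i][0]['mtx'],V[i][0]['world_to_cam'],V[i][2])[0]-V[i][1] for i in sel]),[.48,.23,.07]);print(sel,k.x.round(4),k.fun.round(1),rel(B,[*k.x[:2],0])[:2].round(1))
z=np.load('w9.npz')
E
```

```text
[  15    2   42   42 1367] [300.52816386  62.68983175]
[0, 1, 2] [0.4576 0.231  0.0744] [-0.4  0.3 -1.2 -0.9 -0.3  0.2] [217.3  12.5]
[0, 1] [0.4565 0.2339 0.0591] [-0.1  0.4 -1.2 -0. ] [220.4  13. ]
[0, 2] [0.4579 0.2311 0.0751] [-0.  -0.1 -0.2  0. ] [217.4  12.2]
```

```bash
python3 - <<'E'
from c import *
z=np.load('w9.npz');W=z['W'];c=-W[:3,:3].T@W[:3,3];print("cam rel",rel(B,[*c[:2],0])[:2],c[2])
T=manip.snapshot("top");S=manip.snapshot("scene")
for q in("cleaner","marker","sample"):
    for n,p in(("t",T),("s",S)):
        d=manip.look_for(p,q)
        if d:
            b=d[0]['box'];o=[]
            for zz,u in((.0,[b[0]+b[2]/2,b[1]+b[3]*.9]),(.15,[b[0]+b[2]/2,b[1]+b[3]*.1])):
                k=least_squares(lambda P:(proj([[P[0],P[1],zz]],p['mtx'],p['world_to_cam'])-u).ravel(),[.48,.23]).x;o.append(rel(B,[*k,0])[:2].round(0).tolist())
            print(q,n,np.round(b).tolist(),round(d[0]['conf'],2),o)
E
```

```text
cam rel [170.27591587   1.1003251 ] 0.32628981435894067
cleaner t [125.0, 241.0, 39.0, 30.0] 0.97 [[417.0, -71.0], [360.0, -97.0]]
cleaner s [486.0, 340.0, 51.0, 77.0] 0.86 [[411.0, -94.0], [374.0, -109.0]]
marker t [170.0, 272.0, 13.0, 58.0] 0.94 [[361.0, 74.0], [305.0, -14.0]]
sample t [243.0, 248.0, 66.0, 47.0] 0.72 [[119.0, 35.0], [93.0, -30.0]]
sample s [348.0, 245.0, 80.0, 71.0] 0.82 [[140.0, -37.0], [126.0, -47.0]]
```

Emit:
{"name": "servo_tool", "arguments": {"commands": [0.05,-0.005,0,0,0,0,-1,0.06,-0.005,0,0,0,0,-1,0.06,-0.005,0,0,0,0,-1,0.064,-0.004,0,0,0,0,-1,0,0,0.06,0,0,0,-1,0,0,0.06,0,0,0,-1,0,0,0.04,0,0,0,-1,0,0,0,0,0,0,-1,0,0,0,0,0,0,-1]}}

```text
t: 22.27
tcp_pos: [0.4604, 0.2267, 0.1032]
tool_rot: [0.642, 0.767, -0.001, -0.001]
force: [-0.1, 0.4, 1.0]
finger_gap: 0.0
gripper_force: 0.0
```

```bash
python3 st.py
```

```text
22.27 z 0.1032 rel [ 2.1263e+02  1.0460e+01 -3.0000e-02] F [-0.1  0.4  1. ]
```

Emit:
{"name": "servo_tool", "arguments": {"commands": [0.009,-0.004,0.02,0,0,0,-1,0,0,0.02,0,0,0,-1,0,0,0.004,0,0,0,-1,0,0,0.003,0,0,0,-1,0,0,0.003,0,0,0,-1,0,0,0.003,0,0,0,-1,0,0,0,0,0,0,-1]}}

```text
t: 22.85
tcp_pos: [0.4582, 0.231, 0.0776]
tool_rot: [0.642, 0.767, 0.0, -0.0]
force: [-0.7, 1.0, 4.6]
finger_gap: 0.0
gripper_force: 1.9
```

```bash
python3 st.py
```

```text
22.85 z 0.0776 rel [ 2.1719e+02  1.1880e+01 -6.0000e-02] F [-0.7  1.   4.6]
```

Emit:
{"name": "servo_tool", "arguments": {"commands": [0,0,0.002,0,0,0,-1,0,0,0.002,0,0,0,-1,0,0,0,0,0,0,-1]}}

```text
t: 23.1
tcp_pos: [0.4583, 0.231, 0.076]
tool_rot: [0.642, 0.767, 0.0, 0.0]
force: [-2.2, 1.9, 8.5]
finger_gap: -0.006
gripper_force: 4.0
```

Emit:
{"name": "servo_tool", "arguments": {"commands": [0,0,0.002,0,0,0,-1,0,0,0.002,0,0,0,-1,0,0,0,0,0,0,-1]}}

```text
t: 23.35
tcp_pos: [0.4583, 0.231, 0.0758]
tool_rot: [0.642, 0.767, 0.0, 0.0]
force: [-4.5, -0.6, 21.9]
finger_gap: 0.003
gripper_force: 11.1
```

Emit:
{"name": "servo_tool", "arguments": {"commands": [0,0,0.002,0,0,0,-1,0,0,0.002,0,0,0,-1,0,0,0,0,0,0,-1]}}

```text
t: 23.6
tcp_pos: [0.4584, 0.231, 0.0755]
tool_rot: [0.642, 0.767, 0.001, 0.001]
force: [-7.9, -0.6, 36.7]
finger_gap: 0.0
gripper_force: 18.1
```

Emit:
{"name": "servo_tool", "arguments": {"commands": [0,0,-0.005,0,0,0,-1,0,0,-0.002,0,0,0,-1,0,0,0,0,0,0,-1]}}

```text
t: 23.85
tcp_pos: [0.4583, 0.231, 0.076]
tool_rot: [0.642, 0.767, 0.0, 0.0]
force: [-3.1, 0.7, 12.1]
finger_gap: 0.0
gripper_force: 6.2
```

Emit:
{"name": "servo_tool", "arguments": {"commands": [0,0,-0.004,0,0,0,-1,0,0,0,0,0,0,-1]}}

```text
t: 24.02
tcp_pos: [0.4583, 0.231, 0.0774]
tool_rot: [0.642, 0.767, 0.0, 0.0]
force: [-2.2, 1.7, 4.0]
finger_gap: 0.001
gripper_force: 2.0
```

Emit:
{"name": "servo_tool", "arguments": {"commands": [0,0,-0.004,0,0,0,-1,0,0,0,0,0,0,-1]}}

```text
t: 24.18
tcp_pos: [0.4583, 0.2309, 0.079]
tool_rot: [0.642, 0.767, 0.0, -0.0]
force: [-2.1, 1.2, 2.8]
finger_gap: -0.003
gripper_force: 1.5
```

Emit:
{"name": "servo_tool", "arguments": {"commands": [0,0,-0.004,0,0,0,-1,0,0,0,0,0,0,-1]}}

```text
t: 24.35
tcp_pos: [0.4585, 0.2308, 0.0809]
tool_rot: [0.642, 0.767, 0.0, 0.0]
force: [-1.3, 1.0, 2.2]
finger_gap: 0.001
gripper_force: 1.0
```

Emit:
{"name": "servo_tool", "arguments": {"commands": [0,0,-0.006,0,0,0,-1,0,0,0,0,0,0,-1]}}

```text
t: 24.52
tcp_pos: [0.459, 0.2307, 0.084]
tool_rot: [0.642, 0.767, 0.0, 0.001]
force: [-0.6, 0.4, 0.2]
finger_gap: 0.002
gripper_force: 0.0
```

Force ran from 5 N at full travel to zero over about 6 mm, with a hard stop at the bottom, so the button was pressed right down. I'll withdraw and check the final state.

Emit:
{"name": "servo_tool", "arguments": {"commands": [0,0,-0.04,0,0,0,-1,0,0,-0.07,0,0,0,-1,0,0,-0.07,0,0,0,-1,0,0,-0.07,0,0,0,-1,-0.07,0,0,0,0,0,-1,-0.07,0,0,0,0,0,-1,-0.07,0,0,0,0,0,-1,-0.07,0,0,0,0,0,-1,-0.07,0,0,0,0,0,-1,-0.07,0,0,0,0,0,-1,-0.07,0,0,0,0,0,-1,-0.07,0,0,0,0,0,-1]}}

```text
t: 25.52
tcp_pos: [0.5076, -0.0469, 0.2087]
tool_rot: [0.642, 0.767, -0.0, 0.0]
force: [1.7, 0.5, 0.6]
finger_gap: 0.001
gripper_force: 0.0
```

Emit:
{"name": "servo_tool", "arguments": {"commands": [0,0,0,0,0,0,-1,0,0,0,0,0,0,-1]}}

```text
t: 25.68
tcp_pos: [0.508, -0.047, 0.2085]
tool_rot: [0.643, 0.766, -0.0, 0.0]
force: [0.1, -0.2, -0.2]
finger_gap: -0.004
gripper_force: 0.0
```

```bash
python3 st.py; python3 - <<'E'
from c import *
b=np.array([.5083,.0193,1.7484]);B0=b+[.0008*np.sin(b[2]),-.0008*np.cos(b[2]),0]
w=manip.snapshot("wrist");T=manip.snapshot("top");S=manip.snapshot("scene")
home=place(B0,[[.111,0,0]])[0]
for n,p,f in(("w",w,True),("t",T,False),("s",S,False)):
    hsv=cv2.cvtColor(p['img'],cv2.COLOR_RGB2HSV)
    m=manip.silhouettes(p,"sample")
    if not m: print(n,"none");continue
    k=m[0]['pixels'].astype(float)
    x,e=fit_mask([(p,k,f)],[home[0],home[1],1.7484]);print(n,m[0]['conf'],np.round(m[0]['box']),"unit",rel(B0,x).round(1),round(e,3))
    pc=proj(place([home[0],home[1],1.7484],[LC[q] for q in LC]),p['mtx'],p['world_to_cam'],f);print("  pred home corners",pc.round(0).tolist())
hsv=cv2.cvtColor(T['img'],cv2.COLOR_RGB2HSV);g=((hsv[...,0]>50)&(hsv[...,0]<80)&(hsv[...,1]>150)).astype(np.uint8);g[:,240:]=0
hs=cv2.cvtColor(S['img'],cv2.COLOR_RGB2HSV);gs=((hs[...,0]>50)&(hs[...,0]<80)&(hs[...,1]>150)).astype(np.uint8);gs[:,:400]=0
for q in(g,gs): print("button blob",cv2.connectedComponentsWithStats(q)[3][1:].round(1).tolist())
E
```

```text
25.68 z 0.2085 rel [-65.18  12.05  -0.27] F [ 0.1 -0.2 -0.2]
w 0.92 [277.   0. 121. 103.] unit [112.7   0.2   0.3] 0.015
  pred home corners [[391.0, -60.0], [396.0, 95.0], [272.0, 95.0], [274.0, -61.0]]
t 0.83 [240. 248.  68.  53.] unit [111.5   1.   -0.6] 0.112
  pred home corners [[240.0, 256.0], [302.0, 245.0], [309.0, 287.0], [247.0, 299.0]]
s 0.87 [345. 242.  85.  74.] unit [106.4   4.8   0.4] 0.141
  pred home corners [[408.0, 302.0], [345.0, 267.0], [372.0, 241.0], [434.0, 272.0]]
button blob [[121.0, 175.0], [114.0, 199.0], [113.0, 206.0], [112.0, 209.0], [111.0, 214.0], [107.0, 228.0], [106.0, 230.0], [75.0, 280.0], [227.7, 286.2], [77.0, 288.0], [78.0, 293.0], [77.0, 299.0], [12.0, 323.0], [51.0, 343.0], [73.5, 355.0], [77.0, 357.0]]
button blob [[559.0, 29.0], [548.0, 30.0], [444.7, 285.9], [439.5, 289.5], [445.0, 293.0], [488.0, 364.0], [490.0, 365.0], [490.5, 367.5], [632.0, 432.0], [633.0, 435.0], [632.0, 438.0], [628.0, 442.0], [626.0, 447.0], [631.0, 448.0], [630.0, 451.0], [629.0, 453.0], [632.0, 457.0], [624.0, 459.5], [629.0, 458.0], [638.0, 461.0], [624.5, 462.0], [626.0, 467.0], [632.0, 468.0]]
```

```bash
python3 -c "
from station import manip
print(manip.sign_off())"
```

```text
the job is handed in; nothing more can be done
None
```

The job is handed in: the unit is home against the bumpers, square and centred in the lane to within a couple of millimetres by camera, and I saw no sign of it touching a rail; the start button went down to its stop and came back up, in about 26 s of the 72 s.

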